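# Shut the birdhouse front and turn its button across

### The job

With light fingertip pushes only, swing the birdhouse's open front door fully shut, and then push the wooden turn-button round by its peg until it lies square across the edge of the shut door, so that it would keep the door closed. Grip and lift nothing, do not open the door wider, and leave the other things on the bench where they are.

Things in the scene. Friction and masses are not known exactly. Their poses are not given: they have to be found in the camera images.
- house: Plywood birdhouse on its back, clamped fast to the bench. Origin on the bench under the box's middle; z up; +x from the hinge-side wall to the turn-button wall (roughly away from the robot); +y to the roof. Box 186 (x) x 166 (y) mm, wall tops 122 mm up, long walls 18 mm thick. Roof boards from y = 70 mm, ridge y = 160, rising to 145 mm. Red toggle clamp at -y: reaches y = -270, 55 mm high.
- door (a joint): Front door: 12 mm panel, 147 mm hinge to free edge, 164 mm along hinge; 32 mm hole 75 mm from the hinge, 35 mm off middle towards the roof. rad: 0 = shut, level, outer face flush with the wall tops; about 1.57 = upright. Open, its outer face looks to the robot; shut, up. Stiff hinge: stays where left, 1 to 3 N near the free edge moves it. Starts 0.85 to 1.25.
- door_hinge (a point): Point on the hinge line of the door, at the middle of its length, level with the outer face of the shut door (122 mm above the bench). The hinge line runs along the house's y, 75 mm from the house's origin towards its -x.
- door_edge (a point): Middle of the door's free edge, on its outer face, 148 mm from the hinge line; moves with the door.
- turn_button (a joint): Wooden bar 74 x 14 x 8 mm with a peg, pivoted on the wall top opposite the hinge. rad, growing anticlockwise from above: 0 = along the wall, peg towards the roof (house +y); negative = peg swung outward; 1.57 = square across the door's edge, peg over the door (house -x). Turns from -0.7 to 2.4, stays where left; about 1 N at the peg turns it. Starts -0.45 to 0.
- button_pivot (a point): Pivot screw of the turn-button, at the bar's top face, 131.5 mm above the bench; the bar's underside is 1.5 mm above wall and door. It lies 84 mm from the house's origin towards its +x and 40 mm towards its -y.
- button_peg (a point): Top centre of the peg: dark dowel 12 mm in diameter standing 30 mm above the bar, 52 mm from the pivot, its top 161.5 mm above the bench.
- bracket_a: Bystander: loose galvanized L bracket, 25 x 60 x 60 mm, beyond the house; origin centre of its underside.
- bracket_b: Bystander: second such bracket, beyond the house; origin centre of its underside.
- brad_cup: Bystander: aluminium cup, 56 mm wide, 45 mm high, beside the clamp; origin centre of its underside.
- offcut: Bystander: plywood offcut 50 x 70 x 18 mm, beside the roof; origin centre of its underside.
- brad_pusher: Bystander: steel brad pusher standing upright on its butt, 26 mm in diameter, 145 mm high, left of the house; origin centre of its underside.
- template: Bystander: clear acrylic front template lying flat, 150 x 170 x 5 mm, left of the house; origin centre of its underside.
- screwdriver: Bystander: orange ratchet screwdriver lying on the bench, 200 mm long, right of the house; origin on its underside.

How it is judged:
By the outcome, as a careful person would: the job done as asked, in the order asked, and still so for the second after the job is handed in, with the robot touching nothing.
It also fails if it takes over 48 s, if anything falls off the work surface, if the arm or the gripper's body presses on something with over 40 N, if the wrist force passes 120 N, or if a joint passes its speed limit or range.

### The arm

A 6-joint arm with a two-finger parallel gripper is mounted at the origin on the work surface. World frame = base frame: x ahead of the robot, y to its left, z up, the work surface at z = 0. Lengths are in mm, angles in rad, forces in N, time in s.
With the tool pointing down it reaches from about 350 to 875 mm from the base axis. Payload 4.2 kg.
Tool frame: the origin (TCP) lies at the very end of the fingers, on their centre line; the grasp point (between the pads) lies 19 mm behind it; z points along the fingers, y is the direction in which the jaws open and shut (so a half turn about z gives the same grasp; the last joint's range is limited). The gripper opens to 85 mm and grips with 20 to 120 N. Pads are 22 mm wide; open, the fingers measure 114 mm over their backs; the gripper's body (76 mm by 85 mm) begins 54 mm behind the grasp point. The pads swing forward as they close: fully open they stand 13 mm farther back than shut.
Start: joints at [-0.981, 0.385, 0.008, 0, -1.194, -0.259], TCP at [203.015, -591.087, 231.312] pointing down, gripper open.
Joint ranges: [-3.14, 3.14], [-1.21, 2.06], [-1.07, 1.41], [-3.16, 2.05], [-2.99, -0.16], [-3.1, 3.1]. Speed limits (rad/s): [2.79, 2.79, 3.14, 3.14, 3.14, 3.14].

### API

Orientations are given as a unit quaternion [x, y, z, w].
In Python, from bench import arm, optics, job gives the robot as it stands.
- The arm moves only by the tool send_rows, never from a script. Its argument "steps" is a list that holds one entry, the list of rows, each a list of 5 numbers: the shift along the tool's x, y, z in cm, then the turn about the tool's z in rad, then the opening, from 0 (shut) to 1 (fully open). A call has 1 to 10 rows; each row shifts and turns the pose as measured when the row begins, along the tool's axes as they then stand; what a row does not reach is not made up. A row lasts 1/12 s, in which the tool goes at most 41.7 mm and 7.16 degrees, less where a joint would pass 70% of its speed; a pose out of reach is approached as far as the arm can. A call with a gripper value outside its range is refused whole. The fingers move at their own pace and stop on an object; the grip force is fixed at half the most. Time passes only in rows, so rows that do not move let the fingers close. It gives the time, the measured TCP pose, the force and the opening at its end, in the units of the state.
- arm.read_state(): the state, without advancing time (a new reading comes with each control period).
- optics.get_image(name): name is "scene" or "top" or "wrist"; returns (picture, depth): 400x640x3 uint8, blue, green, red; 400x640 float32, mm along the optical axis (not along the pixel's ray), 0 where there is no reading.
- optics.get_calibration(name): a dict with "K" (3x3 intrinsics, pixels), "rvec" (rotation vector, rad) and "tvec" (3), from world to camera coordinates, as OpenCV has them; the wrist camera has in their place "hand_eye" (4x4, takes a point from camera to tool coordinates, whose origin is the TCP and whose axes are the flange's). Camera axes: x right, y down, z forward; pixel columns grow to the right and rows downward; lengths in mm; the calibration is good to about 2 mm. A picture is of the moment at which its call begins: read the wrist's pose just before it. get_calibration takes no time and is no camera call.
- job.job_done(): hands the job in, once; it reports no verdict.
The state is a dict: "clock": time; "joints": joint angles; "joint_vel": joint speeds; "joint_efforts": joint torques, N m; "position": TCP position; "ee_rot": TCP orientation; "contact_force": force on the tool from outside, world axes, zero at the start; "wrist_torque": the same for the moment, N m; "gripper_width": finger opening in mm.
Only numpy, scipy, OpenCV 4.12 (cv2) and the standard library are available. Lean on these libraries where they do the work, as an engineer would, in place of code of your own. Each camera call takes 0.05 s, during which the arm holds its last target. There are 200 camera calls.

## Working session

There is one attempt and no reset: what is moved stays moved. The work goes in short steps, Python scripts to look and compute and a tool call to move; the robot and the scene stay as the last step left them, time stands still between calls to the robot, and variables do not carry over. Pictures are saved under pics/ and viewed, about 8 in all and at most 12, crops included, and the job is handed in when it is done.

Besides the shell and the picture viewer there is one more tool, called after "Emit:" in YAML: its name, and indented under it one key for each argument. send_rows: Moves the arm, as the interface text tells. Its arguments: {"type":"object","properties":{"steps":{"type":"array","items":{"type":"array","items":{"type":"array","items":{"type":"number"}}}}},"required":["steps"]}

```bash
mkdir -p pics; ls; python3 - <<'E'
from bench import arm, optics, job
import cv2,numpy as np
s=arm.read_state(); print(s)
for n in ("scene","top"):
    p,d=optics.get_image(n); cv2.imwrite(f"pics/{n}0.png",p); np.save(f"pics/{n}0.npy",d)
    c=optics.get_calibration(n); print(n,c)
print(optics.get_calibration("wrist"))
E
```

```text
pics
{'clock': 0.0, 'joints': array([-9.81421608e-01,  3.85580689e-01,  6.64550179e-03, -5.04336377e-04,
       -1.19400525e+00, -2.58597714e-01]), 'joint_vel': array([-0.00068044,  0.00027341, -0.00015217, -0.00061255, -0.00040818,
       -0.00186011]), 'joint_efforts': array([-2.62035755e-04, -3.92285550e+01,  1.88397181e+01,  4.18632209e+00,
       -4.65781748e-03,  4.70092552e-07]), 'position': array([ 202.81890151, -590.56667031,  230.21392563]), 'ee_rot': array([-1.64543681e-01,  9.86369187e-01,  1.07355551e-03, -2.27414614e-04]), 'contact_force': array([-0.12872055, -0.23586628,  0.10894765]), 'wrist_torque': array([ 0.01835334, -0.02715553,  0.02601585]), 'gripper_width': 85.11993053618576}
scene {'K': array([[401.37983778,   0.        , 317.91035064],
       [  0.        , 401.37983778, 196.96447082],
       [  0.        ,   0.        ,   1.        ]]), 'rvec': array([ 1.5468657 ,  2.04603194, -0.79312116]), 'tvec': array([ 159.59864893, -337.64334035, 1524.33754185])}
top {'K': array([[366.0754015 ,   0.        , 319.6347444 ],
       [  0.        , 366.0754015 , 206.27097251],
       [  0.        ,   0.        ,   1.        ]]), 'rvec': array([ 2.15784995, -2.1359994 ,  0.15630815]), 'tvec': array([ -22.56121162,  585.81120358, 1131.75870568])}
{'K': array([[348.66817696,   0.        , 322.91699342],
       [  0.        , 348.66817696, 199.82725897],
       [  0.        ,   0.        ,   1.        ]]), 'hand_eye': array([[ 3.99655114e-04, -9.59676256e-01, -2.81107317e-01,
         7.15033294e+01],
       [ 9.99999629e-01,  1.69163169e-04,  8.44208151e-04,
        -8.35533770e-01],
       [-7.62613513e-04, -2.81107551e-01,  9.59675968e-01,
        -1.42839884e+02],
       [ 0.00000000e+00,  0.00000000e+00,  0.00000000e+00,
         1.00000000e+00]])}
```

View pics/top0.png

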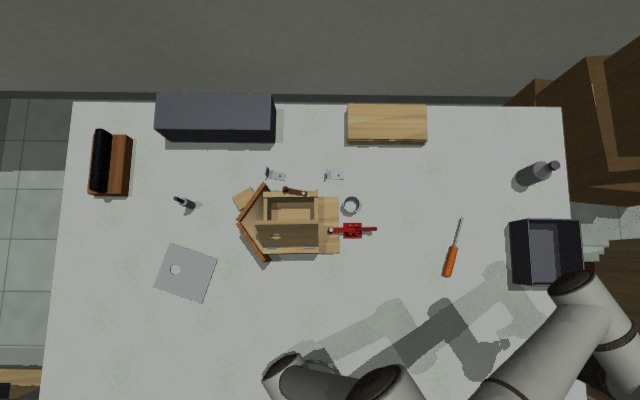

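View pics/scene0.png

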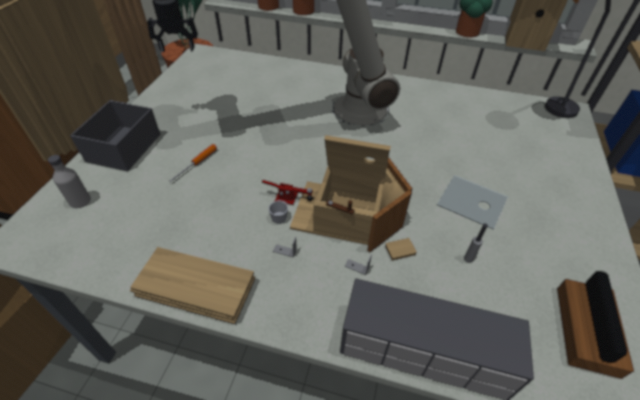

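The top view shows the house near (290,222), roof to the left (+y), red clamp to the right, the door open and the turn-button near (293,191). The scene view agrees: the door is upright-ish at (357,165) and the button near (340,207). I'll take an enlarged crop and depth next.

```bash
cat > h.py <<'E'
import numpy as np,cv2
from bench import arm,optics,job
from scipy.spatial.transform import Rotation as R
def deproj(n,d,u,v,z=None):
    """world point of pixel from depth, or on plane of height z"""
    c=optics.get_calibration(n);K=c["K"]
    Rm=R.from_rotvec(c["rvec"]).as_matrix();C=-Rm.T@c["tvec"]
    r=Rm.T@np.array([(u-K[0,2])/K[0,0],(v-K[1,2])/K[1,1],1])
    return C+r*((z-C[2])/r[2] if z is not None else d[int(round(v)),int(round(u))])
E
python3 - <<'E'
from h import *
p=cv2.imread("pics/top0.png");d=np.load("pics/top0.npy")
cv2.imwrite("pics/c1.png",cv2.resize(p[172:272,228:388],None,fx=5,fy=5,interpolation=cv2.INTER_CUBIC))
pts=np.array([deproj("top",d,u,v) for v in range(172,272) for u in range(228,388)]).reshape(100,160,3)
np.save("pics/pts.npy",pts)
cv2.imwrite("pics/hm.png",cv2.resize(np.clip(pts[...,2],0,255).astype(np.uint8),None,fx=5,fy=5,interpolation=cv2.INTER_NEAREST))
for v in (190,192,196,200,215,220,224,228,232,236,240,244,248,252):print(v,[np.round(pts[v-172,u-228]).astype(int).tolist() for u in (270,290,310,325)])
E
```

```text
Traceback (most recent call last):
  File "h.py", line 6, in deproj
    c=optics.get_calibration(n);K=c["K"]
ValueError: time passes only in moves, steps and waits
```

View pics/c1.png

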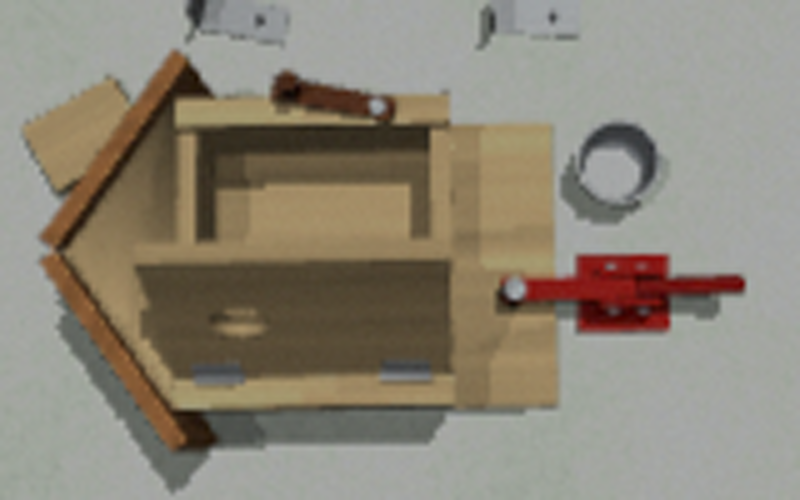

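The enlarged crop shows the pivot screw at about (378,105), the peg top at (287,83) and the door from its hinge row y≈375 to its free edge at y≈252. The far wall top spans (175..450, 97..125).

```bash
sed -i 's/^def deproj/CAL={}\ndef cal(n):\n    if n not in CAL: CAL[n]=optics.get_calibration(n)\n    return CAL[n]\ndef deproj/; s/c=optics.get_calibration(n);K/c=cal(n);K/' h.py
python3 - <<'E'
from h import *
d=np.load("pics/top0.npy")
cr=lambda x,y:((x+.5)/5-.5+228,(y+.5)/5-.5+172)
for nm,x,y,z in [("pivot",378,105,131.5),("peg",287,83,161.5),("farwall outer R",450,95,122),("farwall inner R",450,123,122),("farwall outer L",175,99,122),("near outer R",452,406,122),("near inner R",452,378,122),("near outer L",175,408,122)]:
    u,v=cr(x,y);print(nm,np.round(deproj("top",d,u,v,z),1),"depth",np.round(deproj("top",d,u,v),1))
for x in (180,300,430):
    print(x,[np.round(deproj("top",d,*cr(x,y))).astype(int).tolist() for y in (250,255,260,265,280,300,340,360,385,395)])
K=cal("wrist");
E
```

```text
pivot [613.7  32.8 131.5] depth [613.9  32.8 130.2]
peg [620.6  84.4 161.5] depth [621.6  84.9 156.4]
farwall outer R [622. -10. 122.] depth [646.5  -9.2  -7.5]
farwall inner R [604.9 -10.2 122. ] depth [626.3  -9.5  -1.2]
farwall outer L [617.8 155.2 122. ] depth [620.1 157.2 109.5]
near outer R [436.5 -13.2 122. ] depth [437.9 -12.9  42.1]
near inner R [452.8 -13.  122. ] depth [452.9 -13.  120.6]
near outer L [433.7 149.2 122. ] depth [433.7 149.7 118.8]
180 [[513, 129, 255], [510, 128, 259], [508, 129, 255], [505, 129, 256], [499, 131, 236], [490, 134, 215], [471, 141, 169], [461, 145, 139], [447, 147, 121], [441, 147, 121]]
300 [[514, 66, 257], [511, 66, 256], [508, 66, 261], [506, 67, 252], [500, 68, 236], [491, 69, 215], [472, 73, 163], [462, 75, 136], [448, 76, 122], [442, 76, 122]]
430 [[515, -1, 253], [512, -1, 257], [509, -1, 254], [507, -1, 249], [501, -1, 233], [492, -1, 210], [473, 0, 162], [463, 0, 136], [449, 0, 118], [443, 0, 118]]
```

Emit:
send_rows:
  steps:
    - [[0,0,-1,0.11,0],[0,0,-1,0.11,0],[0,0,-1,0.11,0],[-1.4,3.6,0,0,0],[-1.4,3.6,0,0,0],[-1.4,3.6,0,0,0],[-1.4,3.6,0,0,0],[-1.4,3.6,0,0,0],[-1.4,3.6,0,0,0],[-1.4,3.6,0,0,0]]

```text
clock: 0.93
position: [304.8, -334.6, 254.2]
ee_rot: [0.015, 1.0, 0.007, -0.005]
contact_force: [0.9, 0.2, 0.9]
gripper_width: 0.1
```

Emit:
send_rows:
  steps:
    - [[-1.5,3.7,-0.1,-0.05,0],[-1.5,3.7,-0.1,0,0],[-1.5,3.7,-0.1,0,0],[-1.5,3.7,-0.1,0,0],[-1.5,3.7,-0.1,0,0],[-1.5,3.7,-0.1,0,0],[-1.5,3.7,-0.1,0,0],[-1.5,3.7,-0.1,0,0],[-1.5,3.7,-0.1,0,0],[-1.0,3.5,-0.1,0,0]]

```text
clock: 1.77
position: [443.1, 55.0, 267.8]
ee_rot: [-0.011, 1.0, 0.008, -0.005]
contact_force: [1.8, -0.1, -0.2]
gripper_width: -0.0
```

```bash
python3 - <<'E'
from h import *
s=arm.read_state();print(s["position"],s["ee_rot"],s["contact_force"])
p,d=optics.get_image("wrist");cv2.imwrite("pics/w1.png",p);np.save("pics/w1.npy",d)
E
```

```text
[443.08795473  55.02553374 267.76007647] [-0.0107517   0.99989733  0.0082462  -0.00466165] [ 1.77469218 -0.1281226  -0.21432772]
```

View pics/w1.png

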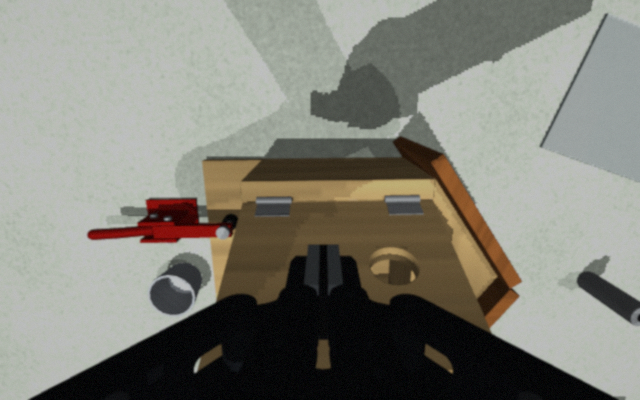

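The wrist view shows the shut fingers at about (325,265) over the robot side of the open door, with the hole at (393,265) to their right and the hinges at row 205. They are clear of everything.

Emit:
send_rows:
  steps:
    - [[-0.8,0.3,0.8,0,0],[-0.8,0.3,0.8,0,0],[-0.8,0.3,0.8,0,0],[-0.8,0.2,0.8,0,0],[-0.8,0,0,0,0],[-0.6,0,0,0,0],[-0.5,0,0.2,0,0],[-0.5,0,0.2,0,0],[-0.5,0,0.3,0,0],[-0.5,0,0.3,0,0]]

```text
clock: 2.65
position: [513.0, 75.1, 220.4]
ee_rot: [-0.014, 1.0, 0.009, -0.008]
contact_force: [-3.0, 1.3, -0.3]
gripper_width: -0.3
```

Emit:
send_rows:
  steps:
    - [[-0.58,0,0.45,0,0],[-0.55,0,0.48,0,0],[-0.52,-0.05,0.51,0,0],[-0.49,-0.05,0.54,0,0],[-0.45,-0.05,0.57,0,0],[-0.42,-0.05,0.6,0,0],[-0.38,-0.05,0.62,0,0],[-0.34,-0.05,0.64,0,0],[-0.3,-0.05,0.66,0,0],[-0.26,-0.05,0.68,0,0]]

```text
clock: 3.48
position: [561.4, 73.1, 157.6]
ee_rot: [-0.014, 1.0, 0.009, -0.005]
contact_force: [-0.6, 0.6, 1.4]
gripper_width: -0.3
```

Emit:
send_rows:
  steps:
    - [[-0.15,-0.05,0.6,0,0],[-0.1,-0.05,0.6,0,0],[-0.05,0,0.6,0,0],[0,0,0.5,0,0],[0,0,0.4,0,0],[0,0,0.3,0,0],[0,0,0.2,0,0]]

```text
clock: 4.07
position: [566.9, 72.6, 122.0]
ee_rot: [-0.014, 1.0, 0.009, -0.003]
contact_force: [-1.9, 0.0, 9.4]
gripper_width: -0.1
```

Emit:
send_rows:
  steps:
    - [[0,0,0.2,0,0],[0,0,0.2,0,0]]

```text
clock: 4.23
position: [567.0, 72.6, 122.0]
ee_rot: [-0.015, 1.0, 0.009, -0.003]
contact_force: [-4.8, 1.2, 11.8]
gripper_width: -0.4
```

Emit:
send_rows:
  steps:
    - [[0,0,-1,0,0],[0,0,-2,0,0],[0,0,-3,0,0],[0,0,-3,0,0],[0,0,-3,0,0],[0,0,0,0,0]]

```text
clock: 4.73
position: [564.5, 69.0, 244.7]
ee_rot: [-0.015, 1.0, 0.007, -0.007]
contact_force: [0.4, 0.2, 0.2]
gripper_width: 0.2
```

```bash
python3 - <<'E'
from h import *
s=arm.read_state();print(s["position"],s["ee_rot"],s["contact_force"])
for n in("wrist","top","scene"):
    p,d=optics.get_image(n);cv2.imwrite(f"pics/{n}2.png",p);np.save(f"pics/{n}2.npy",d)
w=cv2.imread("pics/wrist2.png");t=cv2.imread("pics/scene2.png")[110:270,240:440]
cv2.imwrite("pics/m2.png",np.hstack([cv2.resize(w,(400,250)),cv2.resize(t,(400,320))[:250]]) if 0 else np.vstack([cv2.resize(w,(448,280)),cv2.resize(t,(448,310))]))
E
```

```text
[564.50694827  68.99180661 244.70246341] [-0.01505278  0.99983834  0.00665243 -0.00724255] [0.41697185 0.15758226 0.16787522]
```

View pics/m2.png

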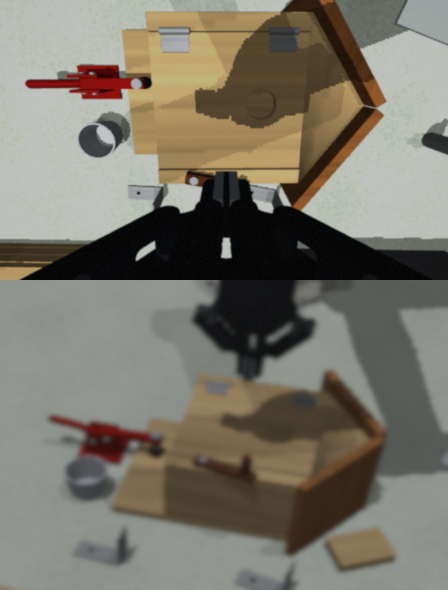

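The wrist and scene views show the door lying flush in the house and the button still along the wall, with its peg at lower-image (248,465). Next I go to the outer side of the peg.

Emit:
send_rows:
  steps:
    - [[-2.7,0.3,0,0,0],[-2.7,0.3,0,0,0],[-2.8,0.3,0,0,0],[0,0,2.5,0,0],[0,0,2.5,0,0],[0,0,2.5,0,0],[0,0,1.5,0,0]]

```text
clock: 5.47
position: [638.9, 80.1, 133.4]
ee_rot: [-0.014, 1.0, 0.005, -0.019]
contact_force: [-0.4, 0.5, 1.0]
gripper_width: 0.0
```

Emit:
send_rows:
  steps:
    - [[0,0.3,-1.0,0,0],[0.5,0.2,0,0,0],[0.6,0,0,0,0],[0.6,0,0,0,0],[0.6,0,0,0,0],[0.6,-0.1,0,0,0]]

```text
clock: 5.97
position: [606.0, 82.8, 139.3]
ee_rot: [-0.014, 1.0, 0.003, -0.024]
contact_force: [2.4, -0.9, -0.5]
gripper_width: 0.2
```

Emit:
send_rows:
  steps:
    - [[0.5,-0.2,-0.1,0,0],[0.5,-0.4,-0.1,0,0],[0.4,-0.4,-0.1,0,0]]

```text
clock: 6.22
position: [590.8, 72.5, 145.5]
ee_rot: [-0.014, 1.0, 0.004, -0.022]
contact_force: [1.4, 0.2, -1.1]
gripper_width: -0.1
```

```bash
python3 - <<'E'
from h import *
s=arm.read_state();print(s["position"],s["ee_rot"],s["contact_force"])
for n in("top","scene"):
    p,d=optics.get_image(n);cv2.imwrite(f"pics/{n}3.png",p);np.save(f"pics/{n}3.npy",d)
a=cv2.resize(cv2.imread("pics/top3.png")[172:272,238:358],(480,400))[:290];b=cv2.resize(cv2.imread("pics/scene3.png")[140:240,280:440],(480,300))
cv2.imwrite("pics/m3.png",np.vstack([a,b]))
E
```

```text
[590.81552013  72.49991957 145.49763436] [-0.01438532  0.99964587  0.00371273 -0.02207754] [ 1.42682605  0.17159077 -1.06637761]
```

View pics/m3.png

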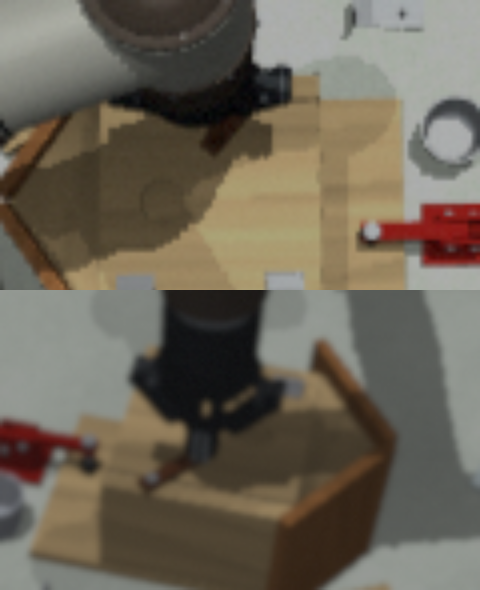

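The crops show the button swung about 0.85 rad onto the door, with the fingertips on the outer side of the peg (scene crop (203,440), top crop (215,140)). Next I shift to the +y side of the peg and push towards -y.

Emit:
send_rows:
  steps:
    - [[-0.8,0,0,0,0],[-0.8,0.8,0,0,0],[0,1.2,0,0,0],[0,1.2,0,0,0],[1.0,0,0,0,0],[1.2,0,0,0,0],[1.2,0,0,0,0],[0,0,0,0,0]]

```text
clock: 6.98
position: [571.3, 109.3, 144.9]
ee_rot: [-0.014, 1.0, 0.003, -0.025]
contact_force: [0.2, 0.1, -0.3]
gripper_width: -0.5
```

Emit:
send_rows:
  steps:
    - [[0.1,-0.7,0,0,0],[0.1,-0.7,0,0,0],[0.1,-0.6,0,0,0],[0.1,-0.6,0,0,0],[0.1,-0.6,0,0,0],[0.1,-0.6,0,0,0],[0.1,-0.6,0,0,0]]

```text
clock: 7.57
position: [564.0, 64.2, 144.1]
ee_rot: [-0.015, 1.0, 0.004, -0.027]
contact_force: [-0.7, 1.3, -0.3]
gripper_width: -0.2
```

Emit:
send_rows:
  steps:
    - [[0,-0.4,0,0,0],[0,-0.3,0,0,0],[0,-0.2,0,0,0],[0,0,0,0,0],[0,0.6,0,0,0],[0,1.0,-1,0,0],[0.5,0,-3,0,0],[0.5,0,-3,0,0],[3,0,-3,0,0],[3,0,0,0,0]]

```text
clock: 8.4
position: [505.0, 68.7, 250.7]
ee_rot: [-0.014, 1.0, 0.001, -0.027]
contact_force: [0.4, 0.1, 1.3]
gripper_width: -0.0
```

Emit:
send_rows:
  steps:
    - [[3,0,0,0,0],[3,0,0,0,0],[3,2,0,0,0],[2,3,0,0,0],[0,3.5,0,0,0],[0,3.5,0,0,0],[0,0,0,0,0]]

```text
clock: 8.98
position: [385.5, 193.1, 269.6]
ee_rot: [-0.016, 1.0, 0.007, -0.016]
contact_force: [-0.2, -0.1, 0.1]
gripper_width: 0.3
```

```bash
python3 - <<'E'
from h import *
s=arm.read_state();print(s["position"],s["ee_rot"],s["contact_force"])
for n in("top","wrist","scene"):
    p,d=optics.get_image(n);cv2.imwrite(f"pics/{n}4.png",p);np.save(f"pics/{n}4.npy",d)
cv2.imwrite("pics/c4.png",cv2.resize(cv2.imread("pics/top4.png")[172:272,228:388],None,fx=5,fy=5,interpolation=cv2.INTER_CUBIC))
E
```

```text
[385.48208598 193.11715146 269.55201427] [-0.01602432  0.99972696  0.00680821 -0.01558445] [-0.21190898 -0.08128424  0.11268333]
```

View pics/c4.png

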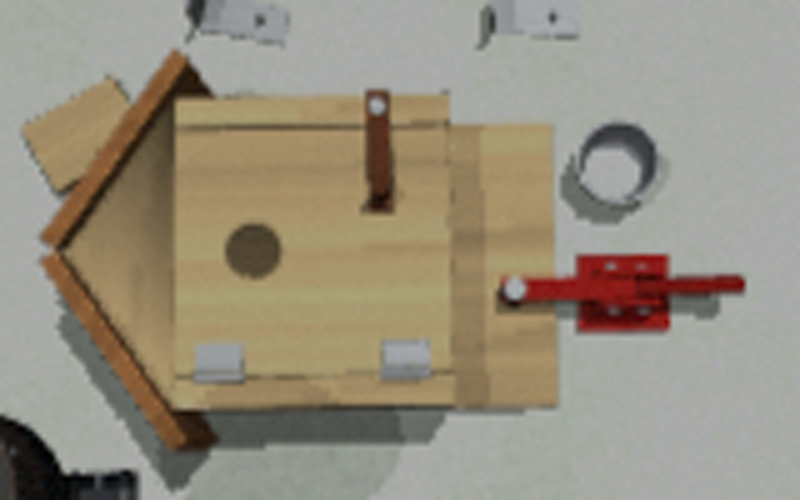

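The top crop shows the door shut flush and the bar square across its edge, with the screw at (377,105) and the bar's end at (379,212). The brackets, cup and offcut have not moved. I'll measure the angle before handing in.

```bash
python3 - <<'E'
from h import *
p=cv2.resize(cv2.imread("pics/top4.png")[172:272,228:388],None,fx=5,fy=5,interpolation=cv2.INTER_CUBIC).astype(int)
d=np.load("pics/top4.npy");cr=lambda x,y:((x+.5)/5-.5+228,(y+.5)/5-.5+172)
P=[]
for y in range(122,182,4):
    x=np.arange(345,412);m=x[p[y,345:412,1]<95]
    P.append(deproj("top",d,*cr(m.mean(),y),131.5)); print(y,m.min(),m.max(),end="; ")
P=np.array(P);k=np.polyfit(P[:,0],P[:,1],1)[0];print("\nbar yaw",k)
for n,(x0,y0,x1,y1) in {"right edge":(450,95,452,406)}.items():
    a=deproj("top",d,*cr(x0,y0),122);b=deproj("top",d,*cr(x1,y1),122);print("house yaw",(a-b)[1]/(a-b)[0])
for y in (135,220,300,350):print([np.round(deproj("top",d,*cr(x,y)),0).tolist() for x in(200,300,430)])
a=cv2.imread("pics/top0.png").astype(int);b=cv2.imread("pics/top4.png").astype(int)
E
```

```text
122 366 389; 126 348 392; 130 365 391; 134 366 390; 138 366 390; 142 366 390; 146 366 390; 150 366 391; 154 366 392; 158 366 393; 162 365 393; 166 366 393; 170 366 392; 174 366 393; 178 366 394; 
bar yaw 0.06816279164784084
house yaw 0.017177947683136754
[[596.0, 140.0, 121.0], [597.0, 80.0, 117.0], [598.0, 2.0, 120.0]]
[[545.0, 138.0, 120.0], [546.0, 79.0, 120.0], [547.0, 1.0, 117.0]]
[[498.0, 137.0, 115.0], [498.0, 78.0, 120.0], [499.0, 1.0, 117.0]]
[[468.0, 136.0, 122.0], [468.0, 77.0, 121.0], [469.0, 0.0, 121.0]]
```

```bash
python3 - <<'E'
from h import *
p=cv2.imread("pics/top4.png")[186:218,290:320]
cv2.imwrite("pics/c5.png",cv2.convertScaleAbs(cv2.resize(p,None,fx=18,fy=18,interpolation=cv2.INTER_CUBIC),alpha=1.8))
d=np.load("pics/top4.npy");c=cal("top");th=.02
for t in (1.47,1.57,1.67):
    a=t+th; q=np.array([613.7-52*np.sin(a),32.8+52*np.cos(a),161.5])
    u=cv2.projectPoints(q,c["rvec"],c["tvec"],c["K"],None)[0].ravel();print(t,(u-[290,186]+.5)*18)
E
```

```text
1.47 [206.75565011 412.72147778]
1.57 [239.25617752 414.04517584]
1.67 [271.74749492 412.14798908]
```

View pics/c5.png

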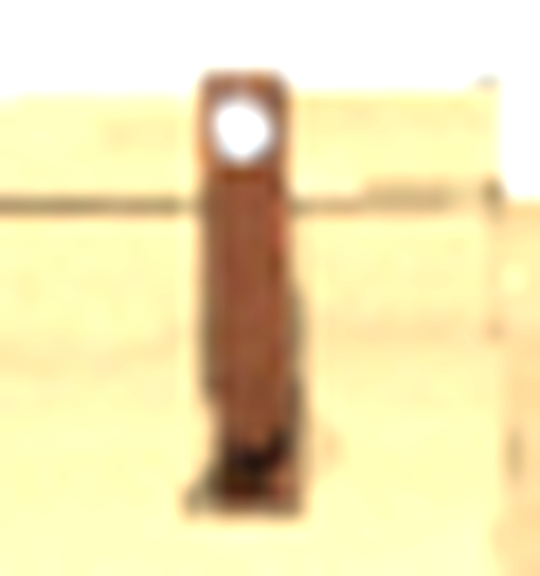

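The enlarged crop puts the screw at (241,130), the bar's centreline at about (247,250) to (252,500) and the peg near (248,415–455). That makes the button about 1.59 to 1.60 rad, square within about 0.03. The robot is clear of everything, so I'm handing in.

```bash
python3 -c "
from bench import job
print(job.job_done())"
```

```text
the job is handed in; nothing more can be done
None
```

The birdhouse door is shut and the turn-button lies square across its edge. I handed the job in at about 9 s on the robot's clock, with the arm drawn back clear of everything.

- **Door:** I pushed it shut with the closed fingertips from about 1.15 rad. The fingertips stopped at z = 122 mm, the height of the shut door. Contact force was about 12 N when seating it and 1 to 3 N during the swing. After I backed away, the depth readings over the panel were level, mostly 117 to 122 mm, with one at 115.
- **Turn-button:** I pushed the peg round in two stages, inward from its outer side and then towards -y, with forces of about 1 to 2.5 N. The last enlarged top view gives about 1.59 to 1.60 rad, within about 0.03 of square.
- **Disagreeing check:** an automatic fit of the bar's edges gave about 0.05 rad off square. I put that down to shadow along one edge, because the other edge ran parallel to the house.
- **Other things on the bench:** the brackets, cup, offcut and clamp looked unmoved in the last top view. I did not check the screwdriver, template or brad pusher in a final picture, but the arm registered no unexpected contact.

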